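Find the rocking socket cover and seat it

TASK

One of the three identical white covers on the dark metal socket box is not fully seated. Press lightly near the ends of the covers (the ends along the box's length), one cover after another, until you find the one that rocks, then press that cover down in its middle until it lies fully home, level with its neighbours. Finish while still holding it down with the fingertips, touching nothing else; do not lift any cover out or disturb the things around the box.

Things in the scene. Friction and masses are not known exactly. Their poses are not given: they have to be found in the camera images.
- housing: The socket box: a low dark steel box fixed to the console, 100 (x) x 340 (y) mm, rim 26 mm high (end caps 28 mm), with three wells in a row along its y, their centres at y = +109, 0 and -109 mm, each holding a cover. Origin: centre of its underside, on the table; z up. Its yaw varies by up to 0.35 rad.
- box_mid (a point): Middle of the box's rim, 26 mm up. The unseated cover stands on a stiff catch, 8 mm wide, across the box under its middle. A press under 1 N within 20 mm of either y end tips that end down to the floor (0.1 rad, other end rises); let go, it comes level or stays tipped. About 8 N on its centre drives the catch in for good and the cover home. Mid-long-side presses do not rock it.
- cover_a: One of three identical white push-fit covers, 64 (x, across the box) x 84 (y, along the box) x 14 mm thick, in a well with 1.5 mm play; which well varies. Origin: centre of its underside; z up. Seated, it lies solidly on the well floor, origin 16 mm and top 30 mm above the table, 4 mm above the rim. The one unseated cover (any of the three) stands level but 4 mm higher; see box_mid.
- cover_b: One of three identical white push-fit covers, 64 (x, across the box) x 84 (y, along the box) x 14 mm thick, in a well with 1.5 mm play; which well varies. Origin: centre of its underside; z up. Seated, it lies solidly on the well floor, origin 16 mm and top 30 mm above the table, 4 mm above the rim. The one unseated cover (any of the three) stands level but 4 mm higher; see box_mid.
- cover_c: One of three identical white push-fit covers, 64 (x, across the box) x 84 (y, along the box) x 14 mm thick, in a well with 1.5 mm play; which well varies. Origin: centre of its underside; z up. Seated, it lies solidly on the well floor, origin 16 mm and top 30 mm above the table, 4 mm above the rim. The one unseated cover (any of the three) stands level but 4 mm higher; see box_mid.
- glass_cube: Clear glass cube, 50 mm; loose, to be left alone. Origin: centre of its underside.
- fidget_toy: Yellow plastic three-lobed fidget toy, 80 mm across, 15 mm high; loose, to be left alone. Origin: centre of its underside.
- ceramic_tray: Shallow white ceramic tray, 120 x 90 x 22 mm high; loose, to be left alone. Origin: centre of its underside.
- clip_board: Steel spring clip on a small wooden board, 60 x 90 mm, 26 mm high; loose, to be left alone. Origin: centre of its underside.
Mind the look-alikes: they are no part of the job. Leave any brown or red look-alike of the cover_c alone.

How it is judged:
On the way, in this order (a step that is already met when the one before it is completed fails the run):
1. the unseated cover is rocked by a press near one end (((angle between cover_a's own z axis and vertical above 0.045 rad and contact force between the fingers and cover_a above 0.05 N) or (angle between cover_b's own z axis and vertical above 0.045 rad and contact force between the fingers and cover_b above 0.05 N) or (angle between cover_c's own z axis and vertical above 0.045 rad and contact force between the fingers and cover_c above 0.05 N))), for 0.1 s.
2. it is pressed home, level with its neighbours (z of each of cover_a, cover_b, cover_c in the frame of housing below 0.0175 m and angle between each of cover_a, cover_b, cover_c's own z axis and vertical below 0.03 rad), for 0.2 s.
At the end, for the whole second after the job is handed in: All three covers lie home on their well floors (origins less than 17.5 mm above the underside of the box, tilted less than 0.03 rad), and the fingers still press with more than 1 N on the cover that rocked (the one now more than 3 mm from where it started) and on nothing else (all of step 2 and ((distance of cover_a from where it was at the start of the episode above 0.003 m and contact force between the fingers and cover_a above 1 N and contact force between each of the arm, the fingers and cover_b below 0.3 N and contact force between each of the arm, the fingers and cover_c below 0.3 N) or (distance of cover_b from where it was at the start of the episode above 0.003 m and contact force between the fingers and cover_b above 1 N and contact force between each of the arm, the fingers and cover_a below 0.3 N and contact force between each of the arm, the fingers and cover_c below 0.3 N) or (distance of cover_c from where it was at the start of the episode above 0.003 m and contact force between the fingers and cover_c above 1 N and contact force between each of the arm, the fingers and cover_a below 0.3 N and contact force between each of the arm, the fingers and cover_b below 0.3 N)) and contact force between each of the arm, the fingers and housing below 0.3 N and contact force between each of the arm, the fingers and glass_cube below 0.3 N and contact force between each of the arm, the fingers and fidget_toy below 0.3 N and contact force between each of the arm, the fingers and ceramic_tray below 0.3 N and contact force between each of the arm, the fingers and clip_board below 0.3 N); the arm keeps its last pose, push and grip.
It fails at once if a cover is lifted out of its well (z of any of cover_a, cover_b, cover_c in the frame of housing above 0.03 m or angle between any of cover_a, cover_b, cover_c's own z axis and vertical above 0.25 rad).
It fails at once if a thing beside the box is disturbed (moved more than 15 mm) (distance of any of glass_cube, fidget_toy, ceramic_tray, clip_board from where it was at the start of the episode above 0.015 m).
It also fails if it takes over 48 s, if anything falls off the work surface, if the arm or the gripper's body presses on something with over 40 N, if the wrist force passes 120 N, or if a joint passes its speed limit or range.

ROBOT

A 7-joint arm with a two-finger parallel gripper is mounted at the origin on the work surface. World frame = base frame: x ahead of the robot, y to its left, z up, the work surface at z = 0. Lengths are in m, angles in rad, forces in N, time in s.
With the tool pointing down it reaches from about 0.425 to 0.925 m from the base axis. Payload 6.8 kg.
Tool frame: the origin (TCP) lies midway between the tips of the shut fingers; the grasp point (between the pads) lies r.grip_point_offset behind it (r.grip_point_offset is the distance from the TCP to the grasp point, in m); z points along the fingers, y is the direction in which the jaws open and shut (so a half turn about z gives the same grasp; the last joint's range is limited). The gripper opens to 85 mm and grips with 20 to 120 N. Pads are 22 mm wide; open, the fingers measure 114 mm over their backs; the gripper's body (76 mm by 85 mm) begins 54 mm behind the grasp point. The pads swing forward as they close: fully open they stand 13 mm farther back than shut.
Start: joints at [-1.234, 0.477, 0.022, 1.555, -0.011, 1.109, -0.083], TCP at [0.29, 0.609, 0.231] pointing down, gripper open.
Joint ranges: [-2.96, 2.96], [-0.34, 2.1], [-1.41, 1.46], [0.24, 2.44], [-1.37, 4.51], [0.17, 1.92], [-2.96, 2.96]. Speed limits (rad/s): [2.39, 2.39, 3.14, 3.14, 3.14, 3.14, 3.14].

INTERFACE

Orientations are given as a rotation vector (axis times angle).
In Python, from bench import r gives the robot as it stands. The module is installed in compiled form; this text tells all that it offers.
- The arm moves only by the tool play_rows, never from a script. Its argument "deltas" is a list of rows, each a list of 3 entries, a list of its own where there are three numbers: the finger opening in mm, from 0 to 85.4, then the shift along the tool's x, y, z in mm, then the turn, a rotation vector about the tool's x, y, z in rad. A call has 1 to 8 rows; each row is the pose to reach, as a shift and turn from the pose measured when the call began, along the tool's axes at that moment; what a row does not reach only later rows make up. A row lasts 1/8 s, in which the tool goes at most 62.5 mm and 10.7 degrees, less where a joint would pass 70% of its speed; a pose out of reach is approached as far as the arm can. A call with a gripper value outside its range is refused whole. The fingers move at their own pace and stop on an object; "squeeze" is the grip in N (left out, the last holds). Time passes only in rows, so rows that repeat a pose let the fingers close. It gives the time, the measured TCP pose, the force and the opening at its end, in the units of the state.
- r.get_obs(): the state, without advancing time (a new reading comes with each control period).
- r.grab_frame(name): name is "side" or "top" or "wrist"; returns (picture, depth): 384x512x3 uint8, red, green, blue; 384x512 float32, m along the optical axis (not along the pixel's ray), 0 where there is no reading.
- r.camera_model(name): a dict with "mtx" (3x3 intrinsics, pixels), "D" ([k1, k2, p1, p2, k3] as OpenCV has them; the pictures are not rectified), "rvec" (rotation vector, rad) and "tvec" (3), from world to camera coordinates, as OpenCV has them; the wrist camera has in their place "T_tool_cam" (4x4, takes a point from camera to tool coordinates, whose origin is the TCP and whose axes are the flange's). Camera axes: x right, y down, z forward; pixel columns grow to the right and rows downward; lengths in m; the calibration is good to about 2 mm. A picture is of the moment at which its call begins: read the wrist's pose just before it. camera_model takes no time and is no camera call.
- r.hand_in(): hands the job in, once; it reports no verdict.
The state is a dict: "clock": time; "joints": joint angles; "qvel": joint speeds; "tau": joint torques, N m; "tcp_pos": TCP position; "orientation": TCP orientation; "contact_force": force on the tool from outside, world axes, zero at the start; "moment": the same for the moment, N m; "grip_width": finger opening in m.
Only numpy, scipy, OpenCV 4.12 (cv2) and the standard library are available. Lean on these libraries where they do the work, as an engineer would, in place of code of your own. Each camera call takes 0.05 s, during which the arm holds its last target. There are 200 camera calls.

## Working session

There is one attempt and no reset: what is moved stays moved. The work goes in short steps, Python scripts to look and compute and a tool call to move; the robot and the scene stay as the last step left them, time stands still between calls to the robot, and variables do not carry over. Pictures are saved under pics/ and viewed, about 8 in all and at most 12, crops included, and the job is handed in when it is done.

Besides the shell and the picture viewer there is one more tool, called after "Request:" by a JSON object that holds its "method" and its "body". play_rows: Moves the arm, as the interface text tells. Its arguments: {"type":"object","properties":{"deltas":{"type":"array"},"squeeze":{"type":"number"}},"required":["deltas"]}

```bash
mkdir -p pics
cat > h.py <<'E'
import numpy as np, cv2
from bench import r
def cam(n):
    m=r.camera_model(n); K=np.array(m["mtx"],float);D=np.array(m["D"],float)
    if "rvec" in m:
        R=cv2.Rodrigues(np.array(m["rvec"],float))[0];t=np.array(m["tvec"],float).ravel()
        return K,D,R.T,-R.T@t
    o=r.get_obs();Rt=cv2.Rodrigues(np.array(o["orientation"],float))[0];T=np.array(m["T_tool_cam"])
    return K,D,Rt@T[:3,:3],Rt@T[:3,3]+np.array(o["tcp_pos"])
def rays(c,uv):
    K,D,R,p=c; n=cv2.undistortPoints(np.array(uv,float).reshape(-1,1,2),K,D)[:,0]
    return np.c_[n,np.ones(len(n))]@R.T
def atz(c,uv,z):
    d=rays(c,uv); return c[3]+d*((z-c[3][2])/d[:,2])[:,None]
def cloud(c,dep):
    h,w=dep.shape; u,v=np.meshgrid(np.arange(w),np.arange(h))
    d=rays(c,np.c_[u.ravel(),v.ravel()]); return (c[3]+d*dep.reshape(-1,1)).reshape(h,w,3)
E
python3 - <<'E'
from h import *
o=r.get_obs();print({k:np.round(v,3) for k,v in o.items()}, r.grip_point_offset)
for n in("top","side"):
    c=cam(n);im,d=r.grab_frame(n);np.savez(f"{n}0.npz",im=im,d=d);cv2.imwrite(f"pics/{n}0.png",im[:,:,::-1]);print(n,c[3])
E
```

```text
{'clock': np.float64(0.0), 'joints': array([-1.234,  0.478,  0.022,  1.556, -0.011,  1.109, -0.083]), 'qvel': array([ 0.002, -0.001,  0.001,  0.001, -0.001,  0.   , -0.001]), 'tau': array([-0.0000e+00, -5.9646e+01,  1.6080e+00, -2.8119e+01,  1.2000e-02,
        9.0000e-03, -0.0000e+00]), 'tcp_pos': array([0.29 , 0.609, 0.23 ]), 'orientation': array([-6.930e-01, -3.064e+00,  3.000e-03]), 'contact_force': array([0.231, 0.669, 0.111]), 'moment': array([ 0.005,  0.039, -0.047]), 'grip_width': np.float64(0.086)} 0.0187
top [ 0.41594696 -0.00629196  0.99866778]
side [ 0.11303316 -0.59741261  0.81179244]
```

View pics/top0.png

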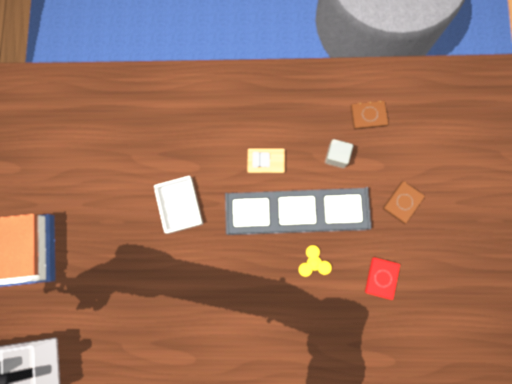

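View pics/side0.png

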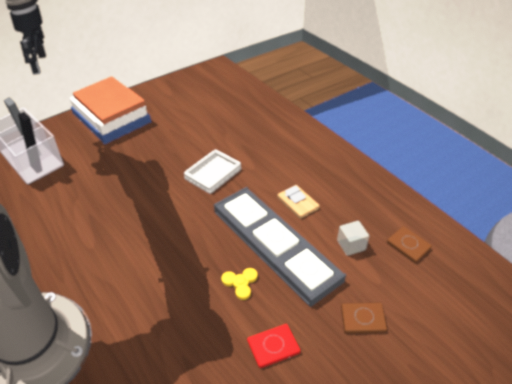

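The top view shows the dark box at about x 225–370, y 187–235, with white covers at (251,212), (297,210) and (343,208). Those three are the ones meant. The brown pads at (370,114) and (405,202) and the red pad at (383,278) lie outside the box, so I leave them alone. Next I measure cover centres, heights and the box axis.

Run:
```python
from h import *
for n in("top","side"):
    f=np.load(f"{n}0.npz");im=f["im"].astype(int);d=f["d"];c=cam(n);P=cloud(c,d)
    m=((im.min(2)>150)&(P[...,2]<.06)&(d>0)).astype(np.uint8)
    k,l,s,ce=cv2.connectedComponentsWithStats(m)
    for i in range(1,k):
        if 60<s[i,4]<3000:
            g=(cv2.erode((l==i).astype(np.uint8),np.ones((5,5)))>0)
            cnt=cv2.findContours((l==i).astype(np.uint8),0,1)[0][0][:,0].astype(float)
            w=atz(c,cnt,.03)[:,:2].astype(np.float32);rc=cv2.minAreaRect(w)
            p=P[g];print(n,ce[i].round(),s[i,4],"ctr",atz(c,[ce[i]],.03)[0].round(4),"rect",np.round(rc[1],3),round(rc[2],1),"zmed",np.median(p[:,2]).round(4) if len(p) else 0,p[:,2].std().round(4) if len(p) else 0)
f=np.load("top0.npz");P=cloud(cam("top"),f["d"]);print(P[250,270],P[160,180])
im=cv2.resize(f["im"][140:290,215:395],None,fx=4,fy=4,interpolation=cv2.INTER_CUBIC);cv2.imwrite("pics/crop.png",im[:,:,::-1])
```

```text
top [399.  13.] 2901 ctr [ 1.0473 -0.3471  0.03  ] rect [0.308 0.088] 88.3 zmed -0.3717 0.0044
top [339. 152.] 482 ctr [ 0.6863 -0.1842  0.03  ] rect [0.053 0.056] 73.6 zmed 0.0503 0.0018
top [266. 160.] 819 ctr [ 0.6671 -0.0066  0.03  ] rect [0.085 0.055] 89.6 zmed 0.0138 0.0046
top [177. 204.] 2003 ctr [0.5596 0.2056 0.03  ] rect [0.125 0.095] 15.0 zmed 0.0065 0.0052
top [297. 210.] 1146 ctr [ 0.5446 -0.0796  0.03  ] rect [0.071 0.091] 2.1 zmed 0.0342 0.0017
top [343. 209.] 1154 ctr [ 0.5475 -0.1877  0.03  ] rect [0.071 0.092] 2.0 zmed 0.0304 0.0017
top [251. 212.] 1125 ctr [0.5401 0.0294 0.03  ] rect [0.071 0.09 ] 2.5 zmed 0.0302 0.0018
top [ 34. 259.] 633 ctr [0.4317 0.5415 0.03  ] rect [0.154 0.106] 5.0 zmed 0.0432 0.0061
top [ 49. 359.] 598 ctr [0.2066 0.4862 0.03  ] rect [0.098 0.11 ] 8.9 zmed 0.0268 0.0109
top [ 24. 358.] 308 ctr [0.2087 0.5444 0.03  ] rect [0.044 0.041] 7.9 zmed 0.0173 0.0121
top [ 26. 381.] 65 ctr [0.159  0.5334 0.03  ] rect [0.011 0.041] 0.2 zmed 0.0092 0.0085
side [ 36. 165.] 800 ctr [0.1802 0.4939 0.03  ] rect [0.124 0.228] 8.5 zmed 0.0301 0.0119
side [212. 170.] 1385 ctr [0.5516 0.1895 0.03  ] rect [0.135 0.104] 15.1 zmed 0.0066 0.006
side [298. 199.] 545 ctr [ 0.6584 -0.021   0.03  ] rect [0.086 0.053] 87.4 zmed 0.0155 0.0049
side [245. 210.] 888 ctr [0.539  0.0257 0.03  ] rect [0.072 0.093] 1.8 zmed 0.0292 0.0015
side [504. 237.] 647 ctr [ 0.9661 -0.4025  0.03  ] rect [0.154 0.046] 32.0 zmed -0.3735 0.004
side [275. 237.] 1060 ctr [ 0.5442 -0.0807  0.03  ] rect [0.073 0.094] 2.0 zmed 0.0329 0.0014
side [354. 231.] 402 ctr [ 0.6944 -0.1731  0.03  ] rect [0.053 0.054] 73.9 zmed 0.0486 0.0012
side [309. 269.] 1176 ctr [ 0.5461 -0.1914  0.03  ] rect [0.071 0.09 ] 2.1 zmed 0.0284 0.0014
side [ 68. 312.] 804 ctr [0.0932 0.0037 0.03  ] rect [0.04  0.149] 11.8 zmed 0.0118 0.0017
[ 0.4520958  -0.01615153 -0.00312846] [ 0.67707155  0.20884143 -0.00183751]
```

View pics/crop.png

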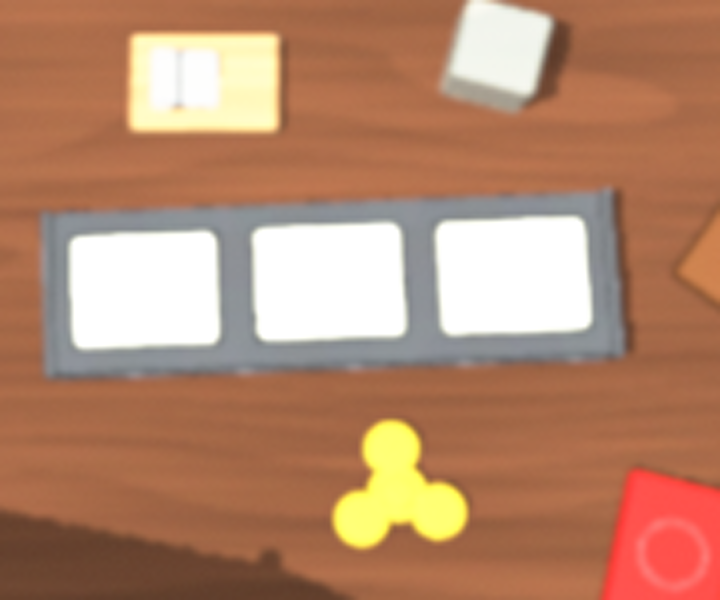

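The crop confirms three plain white covers in the box, none with the ring mark the red and brown pads have. Both depth cameras put the middle cover about 4 mm above its neighbours (0.0342 against 0.030, and 0.0329 against 0.029). I'll rock-test that one first, pressing 34 mm from its centre with the fingers shut.

```bash
cat >> h.py <<'E'
from scipy.spatial.transform import Rotation as Ro
C=np.array([.5437,-.0805]);YAW=.034;ey=np.array([-np.sin(YAW),np.cos(YAW)])
def delta(off,z):
    o=r.get_obs();R=Ro.from_rotvec(o["orientation"]);p=np.r_[C+off*ey,z]
    # tool y across box (azimuth YAW), z down, x along +-box y
    y=np.array([np.cos(YAW),np.sin(YAW),0]);zz=np.array([0,0,-1.]);x=np.cross(y,zz)
    T=Ro.from_matrix(np.c_[x,y,zz])
    print("t",o["clock"],"tcp",np.round(o["tcp_pos"],4),"F",np.round(o["contact_force"],2),"q",np.round(o["joints"],2))
    print("shift",np.round(R.inv().apply(p-o["tcp_pos"])*1e3,1),"turn",np.round((R.inv()*T).as_rotvec(),3))
E
python3 -c "
from h import *
delta(.034,.12)"
```

```text
t 0.1 tcp [0.2902 0.6088 0.2304] F [-0.15  0.42 -0.57] q [-1.23  0.48  0.02  1.56 -0.01  1.11 -0.08]
shift [-509.7 -482.9  111.3] turn [-1.000e-03  1.000e-03  1.092e+00]
```

Request:
{"method": "play_rows", "body": {"deltas": [[0,[-40,-38,0],[0,0,0.12]],[0,[-80,-75,0],[0,0,0.24]],[0,[-120,-113,10],[0,0,0.36]],[0,[-160,-151,20],[0,0,0.48]],[0,[-200,-189,30],[0,0,0.6]],[0,[-240,-227,40],[0,0,0.72]],[0,[-280,-265,50],[0,0,0.84]],[0,[-320,-303,60],[0,0,0.96]]], "squeeze": 20}}

```text
clock: 1.1
tcp_pos: [0.4489, 0.1958, 0.1706]
orientation: [2.034, 2.394, -0.002]
contact_force: [0.3, 1.2, -1.0]
grip_width: -0.0001
```

```bash
python3 -c "
from h import *
delta(.034,.12)"
```

```text
t 1.1 tcp [0.4489 0.1958 0.1706] F [ 0.34  1.21 -1.02] q [-0.83  0.25  0.34  2.07 -0.11  0.84 -0.26]
shift [-254.2   53.3   50.9] turn [-0.001  0.001  0.128]
```

Request:
{"method": "play_rows", "body": {"deltas": [[0,[-40,8,0],[0,0,0.05]],[0,[-85,18,10],[0,0,0.1]],[0,[-130,28,20],[0,0,0.128]],[0,[-175,37,35],[0,0,0.128]],[0,[-220,46,45],[0,0,0.128]],[0,[-254,53,51],[0,0,0.128]],[0,[-254,53,51],[0,0,0.128]],[0,[-254,53,51],[0,0,0.128]]]}}

```text
clock: 2.1
tcp_pos: [0.5419, -0.0457, 0.1197]
orientation: [-2.182, -2.259, 0.003]
contact_force: [0.6, 0.6, 0.5]
grip_width: 0.0002
```

```bash
python3 -c "
from h import *
delta(.034,.045)"
```

```text
t 2.1 tcp [ 0.5419 -0.0457  0.1197] F [0.58 0.63 0.49] q [-0.37  0.43  0.42  1.99 -0.24  0.77  0.23]
shift [-0.8  0.8 74.7] turn [-0.001  0.001  0.001]
```

Request:
{"method": "play_rows", "body": {"deltas": [[0,[0,1,30],[0,0,0]],[0,[-1,1,60],[0,0,0]],[0,[-1,1,74],[0,0,0]],[0,[-1,1,75],[0,0,0]],[0,[-1,1,75],[0,0,0]]]}}

```text
clock: 2.72
tcp_pos: [0.5434, -0.0464, 0.0455]
orientation: [2.182, 2.26, -0.001]
contact_force: [-0.2, 0.3, 0.3]
grip_width: -0.0
```

```bash
python3 -c "
from h import *
delta(.034,.036)
im,d=r.grab_frame('side');a=cv2.resize(im[170:310,200:350],None,fx=4,fy=4,interpolation=cv2.INTER_CUBIC)
cv2.imwrite('pics/side1.png',a[:,:,::-1])"
```

```text
t 2.725 tcp [ 0.5434 -0.0464  0.0455] F [-0.16  0.27  0.35] q [-0.31  0.55  0.36  2.03 -0.32  0.62  0.3 ]
shift [-0.1 -0.9  9.5] turn [-0.     0.001  0.001]
```

View pics/side1.png

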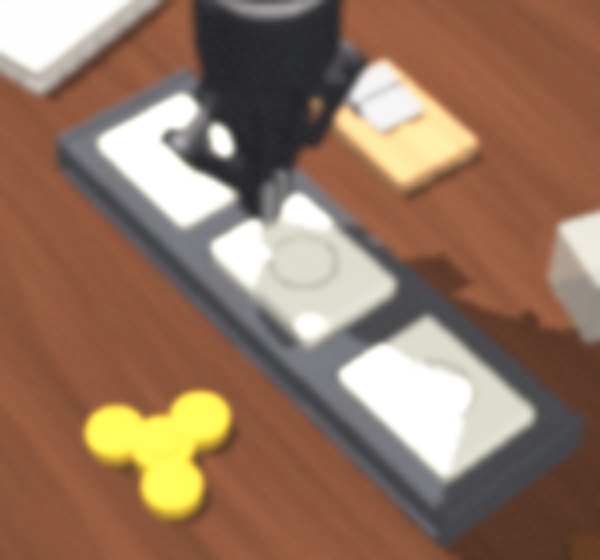

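The fingers stand over the +y end of the middle cover, at about (270,215) in the crop. I descend gently.

Request:
{"method": "play_rows", "body": {"deltas": [[0,[0,-1,6],[0,0,0]],[0,[0,-1,9],[0,0,0]],[0,[0,-1,10],[0,0,0]],[0,[0,-1,11],[0,0,0]],[0,[0,-1,12],[0,0,0]],[0,[0,-1,12.5],[0,0,0]],[0,[0,-1,13],[0,0,0]],[0,[0,-1,13],[0,0,0]]]}}

```text
clock: 3.78
tcp_pos: [0.5426, -0.0466, 0.0327]
orientation: [2.182, 2.259, -0.001]
contact_force: [0.0, -0.5, -0.3]
grip_width: 0.0002
```

```bash
cat > tilt.py <<'E'
from h import *
delta(.034,.036)
for n in("top","side"):
    im,d=r.grab_frame(n);P=cloud(cam(n),d);b=(P[...,:2]-C)@ey;a=(P[...,:2]-C)@np.array([ey[1],-ey[0]])
    for k,c0 in (("L",.109),("M",0),("R",-.109)):
        m=(d>0)&(abs(a)<.027)&(abs(b-c0)<.037)&(abs(P[...,2]-.032)<.008)
        if m.sum()<40: continue
        A=np.c_[b[m]-c0,a[m],np.ones(m.sum())];s=np.linalg.lstsq(A,P[...,2][m],rcond=None)[0]
        print(n,k,m.sum(),"slope_y %.3f z %.4f"%(s[0],s[2]))
E
python3 tilt.py
```

```text
t 3.775 tcp [ 0.5426 -0.0466  0.0327] F [ 0.03 -0.45 -0.26] q [-0.3   0.57  0.35  2.03 -0.33  0.6   0.31]
shift [ 0.1 -0.  -3.3] turn [0.    0.001 0.001]
top L 308 slope_y -0.011 z 0.0305
top R 720 slope_y -0.000 z 0.0304
side L 287 slope_y 0.004 z 0.0291
side M 589 slope_y -0.055 z 0.0336
side R 737 slope_y 0.010 z 0.0285
```

The middle cover is rocking, with a slope of about -0.055. I press slightly deeper to clear the 0.045 threshold safely.

Request:
{"method": "play_rows", "body": {"deltas": [[0,[0,0,0.5],[0,0,0]],[0,[0,0,1],[0,0,0]],[0,[0,0,1.5],[0,0,0]],[0,[0,0,1.5],[0,0,0]],[0,[0,0,1.5],[0,0,0]]]}}

```text
clock: 4.5
tcp_pos: [0.5427, -0.0466, 0.0317]
orientation: [2.182, 2.259, -0.0]
contact_force: [-1.1, 0.5, 6.7]
grip_width: -0.0002
```

```bash
python3 tilt.py
```

```text
t 4.5 tcp [ 0.5427 -0.0466  0.0317] F [-1.13  0.55  6.73] q [-0.3   0.57  0.35  2.03 -0.33  0.6   0.31]
shift [ 0.  -0.1 -4.3] turn [0.    0.001 0.001]
top L 309 slope_y -0.012 z 0.0305
top R 719 slope_y -0.004 z 0.0304
side L 281 slope_y 0.005 z 0.0290
side M 576 slope_y -0.092 z 0.0337
side R 738 slope_y 0.010 z 0.0285
```

Rock confirmed: slope -0.092, on the floor with 6.7 N. Now I lift and move over the centre.

Request:
{"method": "play_rows", "body": {"deltas": [[0,[0,0,-6],[0,0,0]],[0,[0,0,-14],[0,0,0]],[0,[-17,0,-14],[0,0,0]],[0,[-34,0,-14],[0,0,0]],[0,[-34,0,-12],[0,0,0]],[0,[-34,0,-10],[0,0,0]],[0,[-34,0,-10],[0,0,0]]]}}

```text
clock: 5.48
tcp_pos: [0.5436, -0.0799, 0.0412]
orientation: [-2.182, -2.26, 0.0]
contact_force: [-0.1, -0.4, 0.2]
grip_width: 0.0
```

```bash
sed -i 's/delta(.034,.036)/delta(0,.036)/' tilt.py; python3 tilt.py
```

```text
t 5.475 tcp [ 0.5436 -0.0799  0.0412] F [-0.09 -0.35  0.18] q [-0.24  0.56  0.35  2.02 -0.32  0.62  0.36]
shift [-0.6  0.1  5.2] turn [-0.     0.     0.002]
top L 697 slope_y 0.003 z 0.0303
top R 401 slope_y 0.009 z 0.0307
side L 444 slope_y 0.007 z 0.0292
side M 454 slope_y -0.014 z 0.0329
side R 735 slope_y 0.008 z 0.0286
```

It came back level. Now the press on its centre.

Request:
{"method": "play_rows", "body": {"deltas": [[0,[-0.6,0,4],[0,0,0]],[0,[-0.6,0,7],[0,0,0]],[0,[-0.6,0,8],[0,0,0]],[0,[-0.6,0,9],[0,0,0]],[0,[-0.6,0,10],[0,0,0]],[0,[-0.6,0,11],[0,0,0]],[0,[-0.6,0,11.5],[0,0,0]],[0,[-0.6,0,11.5],[0,0,0]]]}}

```text
clock: 6.58
tcp_pos: [0.5438, -0.0804, 0.0304]
orientation: [-2.182, -2.261, -0.0]
contact_force: [-1.8, 0.9, 6.3]
grip_width: 0.0001
```

```bash
python3 tilt.py
```

```text
t 6.575 tcp [ 0.5438 -0.0804  0.0304] F [-1.83  0.89  6.27] q [-0.23  0.58  0.34  2.02 -0.33  0.6   0.37]
shift [-0.1 -0.1 -5.6] turn [ 0.    -0.     0.002]
top L 698 slope_y -0.002 z 0.0303
top R 418 slope_y 0.014 z 0.0307
side L 465 slope_y -0.000 z 0.0292
side M 438 slope_y 0.005 z 0.0295
side R 740 slope_y 0.007 z 0.0285
```

Nearly home. I push a little harder to be sure.

Request:
{"method": "play_rows", "body": {"deltas": [[0,[0,0,0.6],[0,0,0]],[0,[0,0,1.2],[0,0,0]],[0,[0,0,1.5],[0,0,0]],[0,[0,0,1.5],[0,0,0]],[0,[0,0,1.5],[0,0,0]],[0,[0,0,1.5],[0,0,0]]]}}

```text
clock: 7.42
tcp_pos: [0.5439, -0.0804, 0.0301]
orientation: [-2.182, -2.26, -0.001]
contact_force: [-4.3, 0.4, 15.9]
grip_width: 0.0
```

```bash
python3 tilt.py; python3 -c "
from h import *
im,d=r.grab_frame('side');a=cv2.resize(im[170:310,200:350],None,fx=4,fy=4,interpolation=cv2.INTER_CUBIC)
cv2.imwrite('pics/side2.png',a[:,:,::-1])"
```

```text
t 7.425 tcp [ 0.5439 -0.0804  0.0301] F [-4.3   0.44 15.94] q [-0.23  0.58  0.34  2.02 -0.33  0.6   0.37]
shift [-0.1 -0.2 -5.9] turn [ 0.    -0.001  0.001]
top L 708 slope_y -0.005 z 0.0302
top R 415 slope_y 0.014 z 0.0306
side L 465 slope_y 0.000 z 0.0292
side M 431 slope_y 0.006 z 0.0293
side R 743 slope_y 0.011 z 0.0284
```

View pics/side2.png

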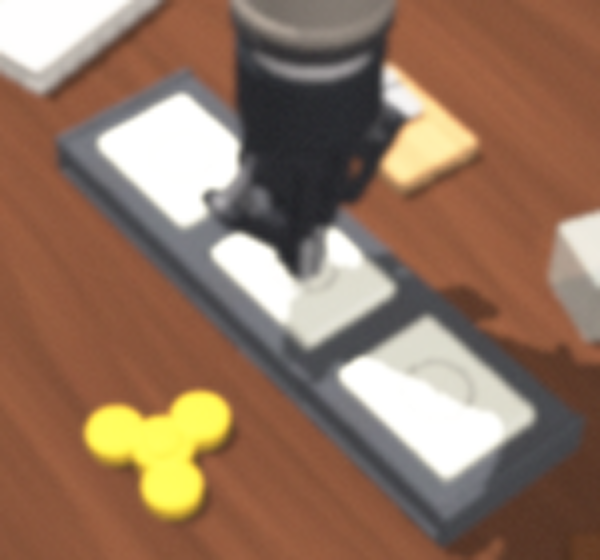

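The picture shows the fingertips on the middle cover at about (300,270), with nothing else touched. The cover is level at 0.0293 between its neighbours (0.0292 and 0.0284), and the TCP is at 30.1 mm, which is the seated top height.

```bash
python3 -c "
from bench import r
print(r.hand_in(), r.get_obs()['contact_force'])"
```

```text
the job is handed in; nothing more can be done
the job is handed in; nothing more can be done
```

The unseated cover was the middle one. It is now pressed home, and I handed the job in with the shut fingertips still holding it down.

- **Finding it:** both depth cameras showed the middle cover about 4 mm above its neighbours, so I pressed that one first. It rocked to about 0.09 rad when I pressed its +y end, so I never pressed the outer two.
- **Pressing home:** it came level when I let go, and I then pressed its centre down.
- **Last checks, about 7.4 s in:**
  - The fingertips were at 30.1 mm, against a seated top of 30 mm, pressing with about 16 N upward reaction.
  - The side camera put the cover at 29.3 mm, against 29.2 and 28.4 mm for its neighbours.
  - Its slope along the box was 0.006 rad.
- **What disagreed:** the side camera reads 1–2 mm lower than the top camera. That is within the stated calibration. The top camera could not see the middle cover under the gripper, so the final height rests on the side camera and the arm's own position.
- **Surroundings:** the final side view shows the fingers touching only the middle cover, and nothing beside the box looks moved. There was also about 4 N of sideways force at the end. `hand_in` gives no verdict, so I can't confirm the final second.

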